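# Tilt check of a sensor board on a sprung jig

### The arm

A 6-joint arm with a two-finger parallel gripper is mounted at the origin on the work surface. World frame = base frame: x ahead of the robot, y to its left, z up, the work surface at z = 0. Lengths are in mm, angles in rad, forces in N, time in s.
With the tool pointing down it reaches from about 350 to 975 mm from the base axis. Payload 7.1 kg.
Tool frame: the origin (TCP) lies midway between the tips of the shut fingers; the grasp point (between the pads) lies 19 mm behind it; z points along the fingers, y is the line along which they close (so a half turn about z gives the same grasp; the last joint's range is limited). The gripper opens to 88 mm and grips with 3 to 60 N. Pads are 20 mm wide; open, the fingers measure 115 mm over their backs; the gripper's body (75 mm by 178 mm) begins 61 mm behind the grasp point.
Start: joints at [-0.019, 0.423, 1.63, -0, 1.089, -0.019], TCP at [624.984, 0.026, 222.675] pointing down, gripper open.
Joint ranges: [-3, 3], [-0.9, 2.11], [0.09, 2.58], [-1.31, 4.45], [0.11, 2.69], [-2.54, 2.54]. Speed limits (rad/s): [2.39, 2.39, 3.01, 3.14, 3.14, 3.14].

### API

Orientations are given as a rotation vector (axis times angle).
In Python, from workcell import ctrl gives the robot as it stands. The module is installed in compiled form; this text tells all that it offers.
- The arm moves only by the tool servo_tool, never from a script. Its argument "increments" is a list of rows, each a list of 7 numbers: the shift along the world's x, y, z in cm, then the turn, a rotation vector about the world's x, y, z in degrees, then the opening, from -1 (shut) to 1 (fully open). A call has 1 to 20 rows; each row is the pose to reach, as a shift and turn from the pose commanded when the call began; what a row does not reach only later rows make up. A row lasts 1/12 s, in which the tool goes at most 41.7 mm and 7.16 degrees, less where a joint would pass 70% of its speed; a pose out of reach is approached as far as the arm can. A call with a gripper value outside its range is refused whole. The fingers move at their own pace and stop on an object; the grip force is fixed at half the most. Time passes only in rows, so rows that repeat a pose let the fingers close. It gives the time, the measured TCP pose, the force, the opening and the grip force at its end, in the units of the state.
- ctrl.get_obs(): the state, without advancing time (a new reading comes with each control period).
- ctrl.get_image(name): name is "scene" or "side" or "wrist"; returns a dict with "image" (420x560x3 uint8, red, green, blue), "fx", "fy", "cx", "cy" (pixels), "extrinsics" (4x4, takes a point from camera to world coordinates); the wrist camera has in their place "tool_from_camera" (4x4, takes a point from camera to tool coordinates, whose origin is the TCP and whose axes are the flange's). Camera axes: x right, y up, looking along -z (the intrinsics and any distortion apply to the point x, -y, -z); pixel columns grow to the right and rows downward; lengths in mm; the calibration is good to about 2 mm. A picture is of the moment at which its call begins: read the wrist's pose just before it. There is no depth.
- ctrl.close_job(): hands the job in; it is judged then, once.
The state is a dict: "t": time; "qpos": joint angles; "qvel": joint speeds; "joint_torque": joint torques, N m; "ee_pos": TCP position; "orientation": TCP orientation; "ft_force": force on the tool from outside, world axes, zero at the start; "moment": the same for the moment, N m; "width": finger opening in mm; "grasp_force": force on a finger pad.
Only numpy, scipy, OpenCV 4.12 (cv2) and the standard library are available. Lean on these libraries where they do the work, as an engineer would, in place of code of your own. Each camera call takes 0.05 s, during which the arm holds its last target. There are 200 camera calls.

### The job

The sensor board on the sprung tilt plate is being checked at two tilts. With closed fingertips press down the corner with the round pad until its pointer stands level with the brass clip on the scale beside it, keep it there for about a second and let the plate spring back level; then do the same at the corner with the square pad. Do not push a pointer on past its clip, do not shift the clips, do not grip or lift anything, leave the two battery cells, the meter and the screwdriver where they are, and finish clear of the jig.

Things in the scene. Friction and masses are not known exactly. Their poses are not given: they have to be found in the camera images.
- jig: Fixed tilt jig: aluminium base 200 (x) by 330 (y) by 12 mm, two pivot posts (x = +-93 mm, tops 87 mm up), a scale strip at each end (y = +-152 mm); a square plate, side 130, 8 mm thick, set cornerwise, pivots about the jig's x axis 75 mm above the table. Origin: centre of the base's underside; z up; round pad at +y, square pad at -y. At yaw 0 its axes are the world's; yaw is within +-0.5.
- plate (a joint): Tilt of the plate, rad: 0 at rest (level), positive with the round-pad corner down, negative with the square-pad corner down, stops at +-0.42. Centring spring 1.4 N m per rad: about 2.5 to 5.5 N straight down on a pad at the clip heights used. Let go, it comes back level by itself in under a second.
- pad_round: Round black press pad, 28 mm across, 10 mm high, fixed on the plate's +y corner, 75 mm from the pivot line. Origin: centre of its underside; axes as the plate's.
- pad_square: Square black press pad, 26 by 26 mm, 10 mm high, fixed on the plate's -y corner, 75 mm from the pivot line. Origin: centre of its underside; axes as the plate's.
- round_top (a point): Centre of the round pad's upper face, where to press (straight down); 89 mm above the table at rest.
- square_top (a point): Centre of the square pad's upper face, where to press (straight down); 89 mm above the table at rest.
- tip_round (a point): Sharp end of the dark steel pointer that sticks out 33 mm from the round-pad corner towards the scale; moves with the plate. 125 mm from the pivot line, so it drops 125 mm x sin(tilt), about 5/3 of the pad's drop. At rest 75 mm above the table and 18 mm from the clip's inner face; it never touches the clip.
- tip_square (a point): Sharp end of the dark steel pointer that sticks out 33 mm from the square-pad corner towards the scale; moves with the plate. 125 mm from the pivot line, so it drops 125 mm x sin(tilt), about 5/3 of the pad's drop. At rest 75 mm above the table and 18 mm from the clip's inner face; it never touches the clip.
- mark_round (a point): Reference point of the brass clip at the round-pad (+y) end: middle of its inner face (towards the pointer), half way up. Clip 26 mm wide, 18 deep, 10 tall, so its edges are 5 mm above and below. Held by friction on an upright steel scale strip (16 mm wide, top 115 mm above the table), 18 to 34 mm lower than the pointer's rest height. Axes as the jig's.
- mark_square (a point): Reference point of the brass clip at the square-pad (-y) end: middle of its inner face (towards the pointer), half way up. Clip 26 mm wide, 18 deep, 10 tall, so its edges are 5 mm above and below. Held by friction on an upright steel scale strip (16 mm wide, top 115 mm above the table), 18 to 34 mm lower than the pointer's rest height. Axes as the jig's.
- cell_a: Loose AA cell standing upright, 14.5 mm across, 49 mm high, black with a copper end; on the jig's base slab, near its -x, +y corner. Origin: centre of its underside. A bystander.
- cell_b: Loose AA cell standing upright, 14.5 mm across, 49 mm high, black with a copper end; on the table on the jig's -x side. Origin: centre of its underside. A bystander.
- meter: Loose multimeter lying flat on the table on the jig's +x side, dark green and black, 150 by 78 mm, 43 mm high over its dial. Origin: centre of its underside. A bystander.
- driver: Loose screwdriver, black handle, 160 mm long, lying on the table on the jig's +x side. Origin: on its axis line, at its underside. A bystander.

How it is judged (in metres and radians):
On the way, in this order (a step that is already met when the one before it is completed fails the run):
1. the round pad is pressed by the fingers and its pointer stays level with its clip for 0.6 s (z of tip_round in the frame of mark_round between -0.005 and 0.005 m and contact force between the fingers and pad_round above 0.3 N), for 0.6 s.
2. the plate is let back to level (value of joint plate between -0.035 and 0.035 rad), for 0.2 s.
3. the square pad is pressed by the fingers and its pointer stays level with its clip for 0.6 s (z of tip_square in the frame of mark_square between -0.005 and 0.005 m and contact force between the fingers and pad_square above 0.3 N), for 0.6 s.
4. the plate is let back to level (all of step 2), for 0.2 s.
At the end, for the whole second after the job is handed in: Round pad first, then square, each pointer was held within 5 mm of its clip's middle height for 0.6 s by a finger on that pad; now the plate is level (within 0.035 rad) and still, clips within 4 mm and bystanders within 20 mm of their starts, cells upright (all of step 4 and velocity of joint plate between -0.05 and 0.05 rad/s and distance of each of mark_round, mark_square from where it was at the start of the episode below 0.004 m and distance of each of meter, driver, cell_a, cell_b from where it was at the start of the episode below 0.02 m and angle between each of cell_a, cell_b's own z axis and vertical below 0.3 rad); the robot touches nothing.
It fails at once if a pointer was pushed past its clip (more than 9 mm below the clip's middle) (z of tip_round in the frame of mark_round below -0.009 m or z of tip_square in the frame of mark_square below -0.009 m).
It fails at once if a clip was shifted more than 4 mm (not (distance of each of mark_round, mark_square from where it was at the start of the episode below 0.004 m)).
It fails at once if a bystander was moved more than 20 mm, lifted, or a cell knocked over (not (distance of each of meter, driver, cell_a, cell_b from where it was at the start of the episode below 0.02 m and angle between each of cell_a, cell_b's own z axis and vertical below 0.3 rad)).
It also fails if it takes over 54 s, if anything falls off the work surface, if the arm or the gripper's body presses on something with over 40 N, if the wrist force passes 120 N, or if a joint passes its speed limit or range.

## Working session

There is one attempt and no reset: what is moved stays moved. The work goes in short steps, Python scripts to look and compute and a tool call to move; the robot and the scene stay as the last step left them, time stands still between calls to the robot, and variables do not carry over. Pictures are saved under pics/ and viewed, at most 12 in all, crops included, and the job is handed in when it is done.

Besides the shell and the picture viewer there is one more tool, called after "Call:" in YAML: its name, and indented under it one key for each argument. servo_tool: Moves the arm, as the interface text tells. Its arguments: {"type":"object","properties":{"increments":{"type":"array","items":{"type":"array","items":{"type":"number"}}}},"required":["increments"]}

```bash
mkdir -p pics; cat > h.py <<'E'
import numpy as np, cv2
from workcell import ctrl
from scipy.spatial.transform import Rotation as R
def grab(n,save=None):
    o=ctrl.get_obs(); d=ctrl.get_image(n)
    if n=="wrist":
        T=np.eye(4);T[:3,:3]=R.from_rotvec(o["orientation"]).as_matrix();T[:3,3]=o["ee_pos"]
        d["T"]=T@np.array(d["tool_from_camera"])
    else: d["T"]=np.array(d["extrinsics"])
    if save: cv2.imwrite(f"pics/{save}.png",d["image"][:,:,::-1])
    np.save(f"/tmp/{save or n}.npy",{k:d[k] for k in("image","fx","fy","cx","cy","T")},allow_pickle=True)
    return d
def load(s): return np.load(f"/tmp/{s}.npy",allow_pickle=True).item()
def ray(d,u,v):
    r=d["T"][:3,:3]@np.array([(u-d["cx"])/d["fx"],-(v-d["cy"])/d["fy"],-1.]);return d["T"][:3,3],r/np.linalg.norm(r)
def onz(d,u,v,z):
    o,r=ray(d,u,v);return o+r*(z-o[2])/r[2]
def tri(*obs):
    A=np.zeros((3,3));b=np.zeros(3);L=[]
    for d,u,v in obs:
        o,r=ray(d,u,v);P=np.eye(3)-np.outer(r,r);A+=P;b+=P@o;L.append((P,o))
    p=np.linalg.solve(A,b);return p,[round(float(np.linalg.norm(P@(p-o))),1) for P,o in L]
def proj(d,p):
    c=np.linalg.inv(d["T"])@np.append(p,1);return d["cx"]+d["fx"]*c[0]/-c[2],d["cy"]-d["fy"]*c[1]/-c[2]
E
python3 - <<'E'
from h import *
for n in("scene","side","wrist"):
    d=grab(n,n+"0"); print(n,d["fx"],d["T"].round(2).tolist(),[k for k in d])
E
```

```text
scene 383.2808449807321 [[-0.02, -0.61, 0.8, 1130.49], [1.0, -0.01, 0.02, 33.53], [-0.01, 0.8, 0.61, 511.83], [0.0, 0.0, 0.0, 1.0]] ['image', 'fx', 'fy', 'cx', 'cy', 'extrinsics', 'T']
side 422.4521980503325 [[-0.99, 0.08, -0.12, 492.93], [-0.15, -0.54, 0.83, 572.36], [0.0, 0.84, 0.55, 455.26], [0.0, 0.0, 0.0, 1.0]] ['image', 'fx', 'fy', 'cx', 'cy', 'extrinsics', 'T']
wrist 307.3178024444073 [[1.0, -0.0, 0.0, 625.16], [-0.0, 0.97, 0.26, 70.19], [-0.0, -0.26, 0.97, 385.24], [0.0, 0.0, 0.0, 1.0]] ['image', 'fx', 'fy', 'cx', 'cy', 'tool_from_camera', 'T']
```

View pics/scene0.png

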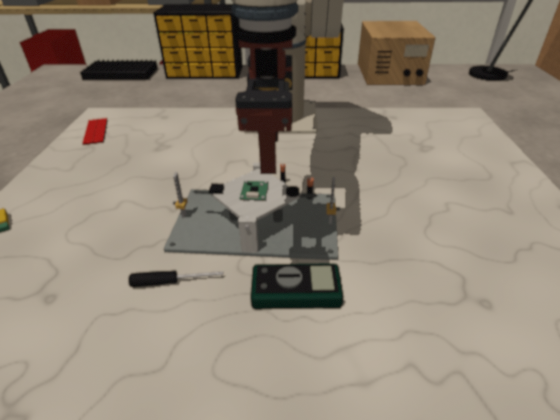

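View pics/side0.png

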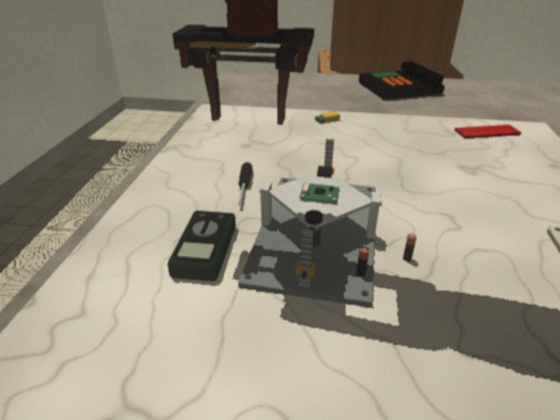

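View pics/wrist0.png

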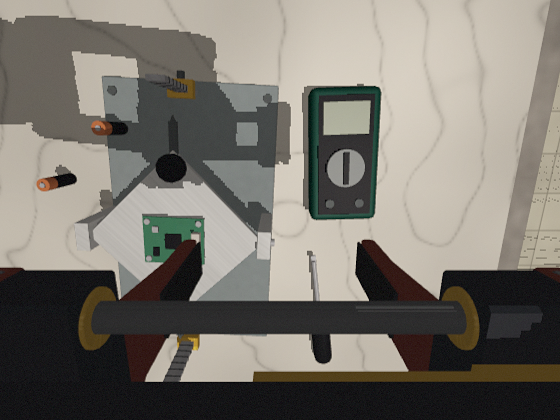

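The wrist view shows the round pad near (171,168), its clip at (180,88), and the square clip partly hidden at (188,340). In the side view the round pad is at (314,217) and its clip at (305,270). In the scene view the pads are at (292,191) for round and (217,188) for square.

```bash
python3 - <<'E'
from h import *
W,S,C=load("wrist0"),load("side0"),load("scene0")
print("round",tri((W,171,168),(S,314,217),(C,292,191)))
print("round z89",onz(W,171,168,89),"square z89",onz(C,217,188,89), onz(C,292,191,89))
for d,n in((W,"W"),(S,"S"),(C,"C")):
    h=cv2.cvtColor(d["image"],cv2.COLOR_RGB2HSV)
    m=cv2.inRange(h,(14,130,70),(30,255,255))
    k,l,s,c=cv2.connectedComponentsWithStats(m)
    print(n,[(s[i].tolist(),c[i].round(1).tolist()) for i in range(1,k) if s[i][4]>12])
# jig corners at z=12 from wrist
for p in((103,77),(278,87),(268,335)): print(onz(W,*p,12).round(1))
a=lambda d,x,y,w,h,f:cv2.resize(d["image"][y:y+h,x:x+w,::-1],None,fx=f,fy=f,interpolation=cv2.INTER_CUBIC)
p1=a(S,240,130,160,170,3.3);p2=a(C,160,160,200,100,4)
p1=cv2.resize(p1,(400,425));p2=cv2.resize(p2,(800,400))
cv2.imwrite("pics/c1.png",cv2.resize(np.vstack([a(C,160,160,200,80,4)[:300],np.hstack([cv2.resize(a(S,240,130,160,170,1),(282,300)),cv2.resize(a(W,90,60,110,120,1),(275,300)),np.zeros((300,243,3),np.uint8)])]),(800,600)))
E
```

```text
round (array([518.70100022,  35.32442741,  83.15402269]), [0.5, 0.7, 0.8])
round z89 [521.04505378  35.58080484  89.        ] square z89 [ 518.78841088 -109.90228709   89.        ] [527.6900007   35.98748348  89.        ]
W [([167, 78, 28, 21, 311], [183.3, 89.7]), ([79, 287, 37, 63, 1077], [92.5, 318.2]), ([442, 287, 37, 63, 1080], [464.4, 318.3]), ([177, 334, 22, 16, 197], [189.4, 339.6]), ([253, 365, 307, 17, 3394], [426.1, 374.6])]
S [([335, 0, 19, 16, 78], [343.9, 6.9]), ([359, 0, 9, 8, 24], [364.1, 2.8]), ([392, 0, 6, 11, 20], [394.8, 5.5]), ([409, 1, 7, 5, 14], [411.9, 3.1]), ([384, 0, 56, 70, 973], [407.5, 38.5]), ([351, 5, 28, 26, 163], [366.3, 20.1]), ([333, 11, 19, 34, 143], [343.6, 29.5]), ([355, 12, 7, 8, 16], [357.9, 16.3]), ([334, 16, 5, 7, 13], [335.8, 18.9]), ([333, 25, 8, 11, 32], [336.1, 30.1]), ([382, 26, 4, 5, 13], [383.7, 27.9]), ([344, 30, 33, 41, 332], [360.3, 50.0]), ([439, 37, 9, 19, 45], [443.0, 47.6]), ([380, 39, 6, 5, 14], [382.1, 41.1]), ([191, 43, 43, 4, 101], [209.8, 44.3]), ([235, 44, 11, 3, 21], [240.1, 44.8]), ([447, 44, 6, 11, 17], [449.9, 48.6]), ([334, 46, 20, 10, 58], [342.2, 51.1]), ([376, 47, 6, 12, 25], [378.6, 52.2]), ([319, 51, 20, 22, 275], [325.9, 61.2]), ([340, 56, 7, 9, 17], [342.6, 59.4]), ([436, 57, 7, 9, 25], [439.6, 60.7]), ([420, 59, 8, 8, 28], [423.8, 62.1]), ([376, 60, 7, 9, 23], [379.2, 63.7]), ([444, 67, 5, 6, 13], [446.2, 69.7]), ([321, 111, 18, 10, 121], [330.3, 115.6]), ([296, 262, 19, 14, 101], [305.2, 270.0])]
C [([76, 0, 44, 5, 185], [96.4, 1.7]), ([537, 6, 23, 72, 831], [551.9, 48.6]), ([156, 15, 80, 62, 4114], [197.2, 45.6]), ([360, 27, 73, 57, 2082], [390.7, 59.2]), ([305, 35, 36, 42, 1233], [321.8, 56.2]), ([175, 199, 11, 10, 59], [180.8, 204.2]), ([327, 204, 9, 10, 63], [330.5, 209.5]), ([0, 209, 8, 14, 94], [3.1, 215.8])]
[426.4 128.8  12. ]
[623.7 118.2  12. ]
[ 609.5 -207.3   12. ]
```

View pics/c1.png

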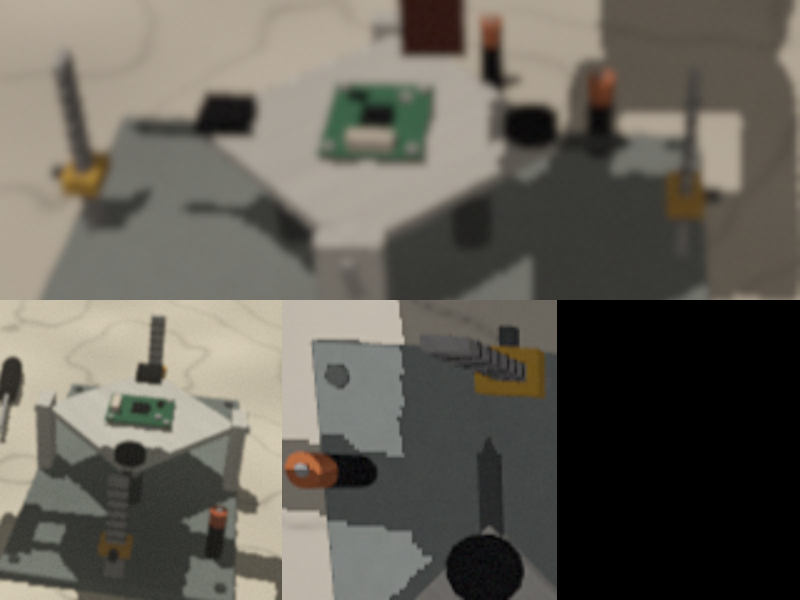

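The crop shows both brass clips and both pads clearly. The jig centre is about (518,-39) with yaw about -0.05. I'll shut the fingers and take two more wrist views to get the clip heights.

Call:
servo_tool:
  increments:
    - [-2,-3,0,0,0,0,-1]
    - [-5,-6,0,0,0,0,-1]
    - [-5,-6,0,0,0,0,-1]
    - [-5,-6,0,0,0,0,-1]
    - [-5,-6,0,0,0,0,-1]
    - [-5,-6,0,0,0,0,-1]
    - [-5,-6,0,0,0,0,-1]
    - [-5,-6,0,0,0,0,-1]

```text
t: 0.82
ee_pos: [575.6, -59.3, 222.6]
orientation: [2.22, 2.223, 0.0]
ft_force: [0.7, -0.4, -0.0]
width: 38.4
grasp_force: 0.0
```

```bash
python3 -c "
from h import *
grab('wrist','wB');print(ctrl.get_obs()['ee_pos'],ctrl.get_obs()['ft_force'],ctrl.get_obs()['width'])"
```

```text
[575.42806485 -59.38282067 222.56079618] [ 0.56048328 -0.260559   -0.14452709] 34.118437109334664
```

Call:
servo_tool:
  increments:
    - [0,-4,0,0,0,0,-1]
    - [0,-8,0,0,0,0,-1]
    - [0,-12,0,0,0,0,-1]
    - [0,-14,0,0,0,0,-1]
    - [0,-14,0,0,0,0,-1]
    - [0,-14,0,0,0,0,-1]
    - [0,-14,0,0,0,0,-1]

```text
t: 1.45
ee_pos: [574.9, -199.0, 222.4]
orientation: [-2.221, -2.221, -0.0]
ft_force: [-1.4, 1.2, 0.1]
width: 0.2
grasp_force: 0.0
```

```bash
python3 -c "
from h import *
c=grab('wrist','wC');print(ctrl.get_obs()['ee_pos'])
grab('scene','sC');grab('side','dC')
b=load('wB')
im=np.hstack([b['image'],c['image']])[:,:,::-1]
cv2.imwrite('pics/bc.png',cv2.resize(im,(800,300),interpolation=cv2.INTER_AREA))
for n in('wrist0','wB','wC','scene0','sC','side0','dC'):
    d=load(n);h=cv2.cvtColor(d['image'],cv2.COLOR_RGB2HSV);m=cv2.inRange(h,(12,110,50),(32,255,255))
    k,l,s,ce=cv2.connectedComponentsWithStats(m)
    for p in((525,112,49),(510,-191,49)):
        u,v=proj(d,p);print(n,p[1],np.round((u,v)),[(s[i].tolist(),ce[i].round(1).tolist()) for i in range(1,k) if s[i][4]>12 and np.hypot(*(ce[i]-(u,v)))<25])
"
```

```text
[ 575.01349767 -198.65512652  222.47453802]
wrist0 112 [181.  89.] [([167, 78, 28, 21, 335], [183.2, 89.5])]
wrist0 -191 [189. 342.] [([177, 334, 22, 16, 204], [189.3, 339.7])]
wB 112 [227.  23.] [([212, 13, 28, 24, 380], [227.4, 27.0])]
wB -191 [225. 301.] []
wC 112 [ 220. -159.] []
wC -191 [220. 189.] [([207, 180, 24, 18, 234], [220.5, 186.3])]
scene0 112 [330. 207.] [([327, 204, 10, 11, 79], [330.8, 209.7])]
scene0 -191 [180. 202.] [([175, 199, 12, 11, 76], [180.7, 204.1])]
sC 112 [330. 207.] [([327, 203, 10, 12, 81], [330.8, 209.3])]
sC -191 [180. 202.] [([175, 199, 12, 10, 75], [180.7, 204.1])]
side0 112 [304. 267.] [([296, 262, 19, 15, 144], [304.9, 269.7])]
side0 -191 [326. 168.] []
dC 112 [304. 267.] [([296, 261, 20, 15, 146], [305.4, 268.8])]
dC -191 [326. 168.] []
```

View pics/bc.png

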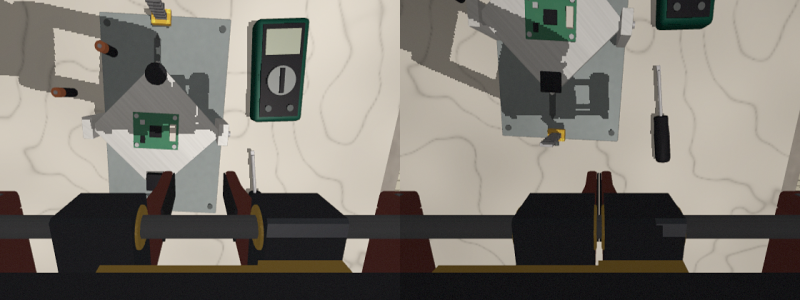

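Left is view B: round pad at (217,103) in its own 560x420 image, round clip at (227,27). Right is view C: square pad near (213,115), square clip at (220,186). I'll zoom in on the clips to find their corners.

```bash
python3 -c "
from h import *
t=[('wrist0',183,90),('wB',227,22),('dC',305,265),('scene0',330,207),('wrist0',190,340),('wC',220,187),('wC',213,140),('scene0',181,204)]
o=[]
for n,u,v in t:
    d=load(n);x,y=max(u-20,0),max(v-20,0);c=cv2.resize(d['image'][y:y+40,x:x+40,::-1],(200,200),interpolation=cv2.INTER_NEAREST)
    c=np.clip(c.astype(float)*1.6,0,255).astype(np.uint8)
    for g in range(0,200,50): c[::4,g]=c[g,::4]=(255,0,255)
    print(n,x,y);o.append(c)
cv2.imwrite('pics/clips.png',np.vstack([np.hstack(o[:4]),np.hstack(o[4:])]))
"
```

```text
wrist0 163 70
wB 207 2
dC 285 245
scene0 310 187
wrist0 170 320
wC 200 167
wC 193 120
scene0 161 184
```

View pics/clips.png

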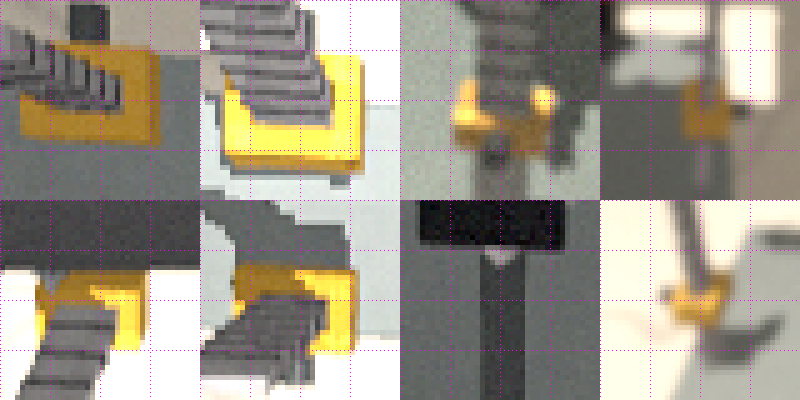

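The top row shows the round clip and its corners from wrist0, wB, side and scene. The bottom row shows the square clip from wrist0 and wC, the pointer, and the square clip from scene. The height baseline is still short, so I'll take two more oblique wrist views.

Call:
servo_tool:
  increments:
    - [0,4,0,0,0,0,-1]
    - [0,8,0,0,0,0,-1]
    - [0,12,0,0,0,0,-1]
    - [0,16,0,0,0,0,-1]
    - [0,20,0,0,0,0,-1]
    - [0,20,0,0,0,0,-1]
    - [0,20,0,0,0,0,-1]
    - [0,20,0,0,0,0,-1]

```text
t: 2.27
ee_pos: [574.9, 0.7, 222.8]
orientation: [2.219, 2.224, -0.0]
ft_force: [0.2, -1.0, -0.6]
width: 0.4
grasp_force: 0.0
```

```bash
python3 -c "
from h import *
grab('wrist','wD');print(ctrl.get_obs()['ee_pos'])"
```

```text
[ 5.74950381e+02 -1.19419065e-01  2.22764358e+02]
```

Call:
servo_tool:
  increments:
    - [0,4,0,0,0,0,-1]
    - [0,8,0,0,0,0,-1]
    - [0,12,0,0,0,0,-1]
    - [0,16,0,0,0,0,-1]
    - [0,20,0,0,0,0,-1]
    - [0,22,0,0,0,0,-1]
    - [0,22,0,0,0,0,-1]
    - [0,22,0,0,0,0,-1]
    - [0,22,0,0,0,0,-1]

```text
t: 3.07
ee_pos: [575.1, 218.3, 222.4]
orientation: [2.223, 2.22, -0.001]
ft_force: [-0.4, -0.6, 0.3]
width: 0.4
grasp_force: 0.0
```

```bash
python3 -c "
from h import *
grab('wrist','wE');print(ctrl.get_obs()['ee_pos'])
o=[]
for n,p in (('wE',(525,112,46)),('wE',(525,96,75)),('wB',(525,96,60)),('wD',(510,-191,49)),('wD',(512,-165,75)),('wC',(512,-191,60))):
    d=load(n);u,v=map(int,proj(d,p));x,y=max(u-22,0),max(v-22,0);c=cv2.resize(d['image'][y:y+44,x:x+44,::-1],(264,264),interpolation=cv2.INTER_NEAREST)
    c=np.clip(c.astype(float)*1.8,0,255).astype(np.uint8)
    for g in range(0,264,60): c[::4,g]=c[g,::4]=(255,0,255)
    print(n,x,y);o.append(c)
cv2.imwrite('pics/clips2.png',np.vstack([np.hstack(o[:3]),np.hstack(o[3:])]))
"
```

```text
[575.19928997 218.09754323 222.51885629]
wE 215 258
wE 212 283
wB 203 16
wD 205 320
wD 202 316
wC 198 168
```

View pics/clips2.png

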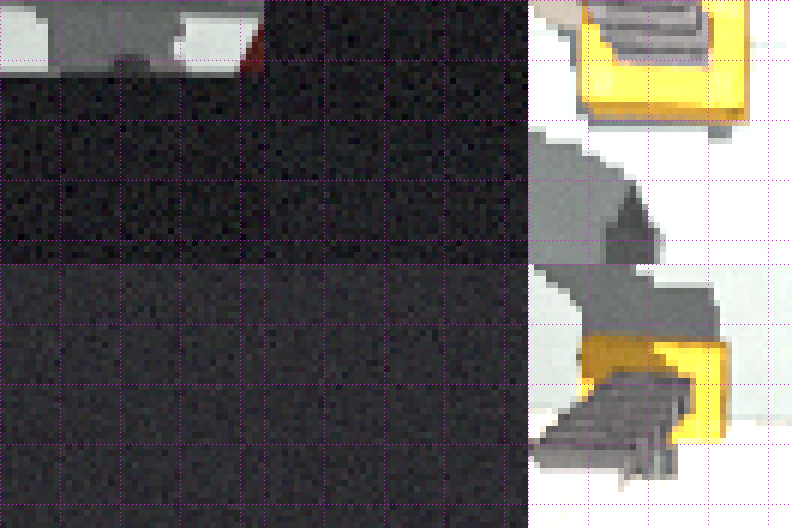

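In this montage wE and wD are blocked by the gripper body. wB (round) and wC (square) show crisp corners. I'll take one more round view from a smaller offset.

Call:
servo_tool:
  increments:
    - [0,-4,0,0,0,0,-1]
    - [0,-7,0,0,0,0,-1]
    - [0,-7,0,0,0,0,-1]
    - [0,-7,0,0,0,0,-1]
    - [0,-7,0,0,0,0,-1]
    - [0,-7,0,0,0,0,-1]

```text
t: 3.62
ee_pos: [575.2, 149.9, 222.8]
orientation: [2.222, 2.221, 0.001]
ft_force: [-0.5, 0.2, 0.0]
width: 0.9
grasp_force: 0.0
```

```bash
python3 -c "
from h import *
grab('wrist','wF');print(ctrl.get_obs()['ee_pos'])
o=[]
for n,p in (('wF',(525,112,46)),('wrist0',(510,-191,49))):
    d=load(n);u,v=map(int,proj(d,p));x,y=max(u-20,0),max(v-20,0);c=cv2.resize(d['image'][y:y+40,x:x+40,::-1],(400,400),interpolation=cv2.INTER_NEAREST)
    c=np.clip(c.astype(float)*1.8,0,255).astype(np.uint8)
    for g in range(0,400,100): c[::4,g]=c[g,::4]=(255,0,255)
    print(n,x,y);o.append(c)
cv2.imwrite('pics/clips3.png',np.hstack(o))
"
```

```text
[575.11897901 150.2939034  222.77229706]
wF 215 207
wrist0 168 322
```

View pics/clips3.png

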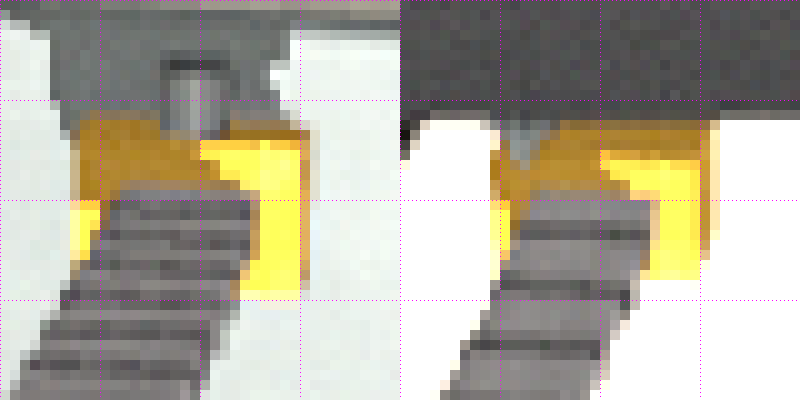

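In the montage's left panel (wF) the round clip's +x top edges are at (245,221) outer and (245,236.8) inner. In the right panel (wrist0) the square clip's are at (198,338) inner and (198,349.8) outer.

```bash
python3 -c "
from h import *
L={n:load(n) for n in('wrist0','wB','wC','wF','scene0','dC')}
def t(s,*o): p,e=tri(*[(L[n],u-.5,v-.5) for n,u,v in o]); print(s,p.round(1),e)
t('Rin',('wrist0',193.2,98.4),('wB',238.8,33.8),('wF',245,236.8))
t('Rout',('wrist0',193,80.4),('wB',238.6,13.4),('wF',245,221))
t('RoutS',('wrist0',193,80.4),('wB',238.6,13.4),('wF',245,221),('dC',296.4,269.4))
t('Sin',('wrist0',198,338),('wC',230.8,181.2))
t('Sout',('wrist0',198,349.8),('wC',230.7,197))
# pads by dark blob on tall views
for n,p in(('wrist0',(521,35,89)),('wB',(521,35,89)),('wF',(521,35,89)),('wC',(514,-114,89))):
    d=L[n];g=d['image'].max(2);m=(g<35).astype(np.uint8);k,l,s,c=cv2.connectedComponentsWithStats(m);u,v=proj(d,p)
    i=min(range(1,k),key=lambda i:np.hypot(*(c[i]-(u,v))) if s[i][4]>100 else 1e9);print(n,(u,v),s[i],c[i],onz(d,*c[i],87).round(1))
"
```

```text
Rin [536.3 102.8  51.3] [0.2, 0.0, 0.2]
Rout [536.5 120.8  48.6] [0.6, 0.5, 0.1]
RoutS [536.5 120.6  49.9] [0.8, 0.3, 0.7, 0.9]
Sin [ 522.2 -181.7   51.5] [0.1, 0.1]
Sout [ 521.1 -199.4   51.3] [0.2, 0.2]
wrist0 (np.float64(171.00729128853658), np.float64(168.60572014975963)) [156 154  30  28 673] [170.49628529 167.39970282] [519.9  35.9  87. ]
wB (np.float64(218.72082545595418), np.float64(103.39239173804273)) [203  87  30  32 659] [216.61001517 103.4491654 ] [518.7  35.1  87. ]
wF (np.float64(228.6647920171725), np.float64(306.6791446005624)) [  156   270   117   101 10926] [216.68460553 321.44481054] [506.5  15.3  87. ]
wC (np.float64(212.33036718061317), np.float64(114.12635811370848)) [196 100  30  30 834] [210.87769784 114.39928058] [ 512.2 -114.1   87. ]
```

Heights and y positions agree with the text: the clip middles come out at z≈45 for round and z≈46.4 for square. I'll go above the round pad and press part way.

Call:
servo_tool:
  increments:
    - [-2,-4,0,0,0,0,-1]
    - [-4,-8,0,0,0,0,-1]
    - [-5.5,-11.2,0,0,0,0,-1]
    - [-5.5,-11.2,-2,0,0,0,-1]
    - [-5.5,-11.2,-5,0,0,0,-1]
    - [-5.5,-11.2,-8,0,0,0,-1]
    - [-5.5,-11.2,-11,0,0,0,-1]
    - [-5.5,-11.2,-12.5,0,0,0,-1]
    - [-5.5,-11.2,-13,0,0,0,-1]
    - [-5.5,-11.2,-13,0,0,0,-1]
    - [-5.5,-11.2,-13,0,0,0,-1]
    - [-5.5,-11.2,-13,0,0,0,-1]

```text
t: 4.67
ee_pos: [521.1, 38.4, 93.9]
orientation: [2.22, 2.221, 0.003]
ft_force: [-0.5, -1.0, -0.2]
width: 0.8
grasp_force: 0.0
```

Call:
servo_tool:
  increments:
    - [0,0,-0.3,0,0,0,-1]
    - [0,0,-0.6,0,0,0,-1]
    - [0,0,-0.9,0,0,0,-1]
    - [0,0,-1.2,0,0,0,-1]
    - [0,0,-1.5,0,0,0,-1]
    - [0,0,-1.5,0,0,0,-1]
    - [0,0,-1.5,0,0,0,-1]
    - [0,0,-1.5,0,0,0,-1]
    - [0,0,-1.5,0,0,0,-1]
    - [0,0,-1.5,0,0,0,-1]

```text
t: 5.5
ee_pos: [520.4, 38.0, 77.9]
orientation: [2.221, 2.221, 0.001]
ft_force: [2.4, 3.0, 3.3]
width: 0.4
grasp_force: 2.0
```

```bash
python3 -c "
from h import *
o=ctrl.get_obs();print(o['ee_pos'],o['ft_force'])
o=[]
for n,s,p in(('wrist','pw',(524,95,50)),('scene','ps',(524,95,50)),('side','pd',(524,95,50))):
    d=grab(n,s);u,v=map(int,proj(d,p));x,y=max(u-25,0),max(v-25,0);c=cv2.resize(d['image'][y:y+50,x:x+50,::-1],(260,260),interpolation=cv2.INTER_NEAREST)
    c=np.clip(c.astype(float)*1.8,0,255).astype(np.uint8)
    print(n,x,y,[np.round(proj(d,q),1).tolist() for q in((525,103,45),(524,86,75),(525.,82,53),(525.,82,45))]);o.append(c)
cv2.imwrite('pics/press1.png',np.hstack(o))
"
```

```text
[520.3585129   38.03822133  77.87650894] [2.40068496 2.95201367 3.2674085 ]
wrist 259 128 [[285.6, 139.4], [284.7, 173.2], [285.7, 174.9], [285.4, 173.2]]
scene 296 181 [[325.5, 208.5], [317.7, 195.9], [315.1, 205.2], [315.0, 208.4]]
side 280 233 [[304.5, 264.5], [307.0, 241.2], [306.0, 251.2], [305.8, 255.3]]
```

View pics/press1.png

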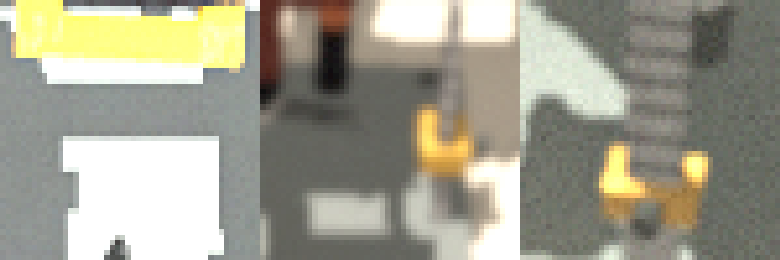

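The press is part way: force about 3.3 N, and the wrist view shows the pointer tip at about (282,174), short of the clip. Scene and side show the clip unmoved. I'll press the remaining 5 mm and hold.

Call:
servo_tool:
  increments:
    - [0,0,-0.2,0,0,0,-1]
    - [0,0,-0.4,0,0,0,-1]
    - [0,0,-0.4,0,0,0,-1]
    - [0,0,-0.4,0,0,0,-1]
    - [0,0,-0.4,0,0,0,-1]
    - [0,0,-0.5,0,0,0,-1]
    - [0,0,-0.5,0,0,0,-1]
    - [0,0,-0.5,0,0,0,-1]
    - [0,0,-0.5,0,0,0,-1]
    - [0,0,-0.5,0,0,0,-1]
    - [0,0,-0.5,0,0,0,-1]
    - [0,0,-0.5,0,0,0,-1]
    - [0,0,-0.5,0,0,0,-1]
    - [0,0,-0.5,0,0,0,-1]
    - [0,0,-0.5,0,0,0,-1]

```text
t: 6.9
ee_pos: [520.1, 38.0, 72.7]
orientation: [2.221, 2.221, 0.0]
ft_force: [3.1, 3.4, 4.3]
width: 0.4
grasp_force: 2.7
```

```bash
python3 -c "
from h import *
z=[]
for i in range(12): d=grab('scene','hs');o=ctrl.get_obs();z.append(np.r_[o['ft_force'],o['ee_pos']])
print(np.mean(z,0).round(2),np.std(z,0).round(2))
d=grab('scene','hs');e=load('scene0');s=grab('side','hd');w=grab('wrist','hw')
# square tip rises, seen against rest; candidates for several tilts
c0=np.array([518,-39.3,75]);yd=np.array([.05,1,0])
for n,dd in(('scene',d),('side',s)):
  for th in(0,.18,.21,.24,.27,.3): print(n,th,[np.round(proj(dd,c0+sg*yd*125*np.cos(th)-sg*np.array([0,0,125*np.sin(th)])),1).tolist() for sg in(1,-1)])
a=d['image'][165:215,160:260,::-1];b=s['image'][130:205,280:360,::-1];a0=e['image'][165:215,160:260,::-1]
f=lambda x,w,h:cv2.resize(x,(w,h),interpolation=cv2.INTER_CUBIC)
cv2.imwrite('pics/hold.png',np.vstack([np.hstack([f(a0,400,200),f(a,400,200)]),np.hstack([f(b,400,375),f(w['image'][90:240,200:360,::-1],400,375)])]))
"
```

```text
[  4.16   2.21   4.83 520.11  38.02  72.71] [0.71 0.48 0.57 0.02 0.01 0.01]
scene 0 [[317.5, 196.0], [191.1, 191.7]]
scene 0.18 [[316.0, 205.1], [190.3, 182.3]]
scene 0.21 [[315.5, 206.6], [190.4, 180.7]]
scene 0.24 [[315.0, 208.0], [190.5, 179.2]]
scene 0.27 [[314.5, 209.5], [190.7, 177.6]]
scene 0.3 [[313.8, 210.9], [191.0, 176.1]]
side 0 [[306.8, 241.1], [325.2, 162.9]]
side 0.18 [[306.5, 252.2], [325.8, 153.0]]
side 0.21 [[306.4, 253.8], [325.9, 151.4]]
side 0.24 [[306.4, 255.3], [326.0, 149.8]]
side 0.27 [[306.4, 256.8], [326.1, 148.3]]
side 0.3 [[306.5, 258.1], [326.1, 146.8]]
```

View pics/hold.png

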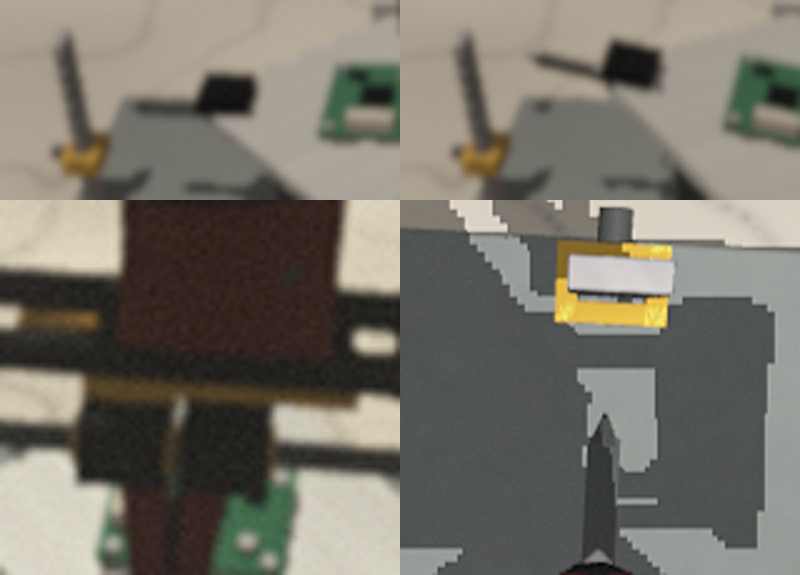

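The scene crops show the far pointer tip rising from row 191 at rest to about 179.3. That gives a tilt of about 0.225–0.235 and a drop of about 28–29 mm, against the clip's ~30. The wrist view shows the tip pointing squarely at the clip. I'll go a hair lower, hold, release, lift, then move to the square pad.

Call:
servo_tool:
  increments:
    - [0,0,-0.06,0,0,0,-1]
    - [0,0,-0.06,0,0,0,-1]
    - [0,0,-0.06,0,0,0,-1]
    - [0,0,-0.06,0,0,0,-1]
    - [0,0,-0.06,0,0,0,-1]
    - [0,0,-0.06,0,0,0,-1]
    - [0,0,-0.06,0,0,0,-1]
    - [0,0,-0.06,0,0,0,-1]
    - [0,0,-0.06,0,0,0,-1]
    - [0,0,-0.06,0,0,0,-1]
    - [0,0,0.4,0,0,0,-1]
    - [0,0,1,0,0,0,-1]
    - [0,0,1.6,0,0,0,-1]
    - [0,0,3,0,0,0,-1]
    - [0,0,5.5,0,0,0,-1]
    - [0,0,7,0,0,0,-1]
    - [0,0,7,0,0,0,-1]
    - [0,0,7,0,0,0,-1]

```text
t: 9.15
ee_pos: [519.3, 37.8, 142.9]
orientation: [-2.221, -2.221, 0.001]
ft_force: [-0.4, -0.5, -0.2]
width: 0.1
grasp_force: 0.0
```

Call:
servo_tool:
  increments:
    - [-0.2,-4,0,0,0,0,-1]
    - [-0.4,-8,0,0,0,0,-1]
    - [-0.6,-12,0,0,0,0,-1]
    - [-0.7,-15.4,0,0,0,0,-1]
    - [-0.7,-15.4,0,0,0,0,-1]
    - [-0.7,-15.4,0,0,0,0,-1]
    - [-0.7,-15.4,-3,0,0,0,-1]
    - [-0.7,-15.4,-4.8,0,0,0,-1]
    - [-0.7,-15.4,-4.8,0,0,0,-1]
    - [-0.7,-15.4,-4.8,0,0,0,-1]

```text
t: 9.98
ee_pos: [511.5, -114.6, 93.4]
orientation: [-2.217, -2.22, 0.003]
ft_force: [-0.0, -0.6, 0.7]
width: 0.5
grasp_force: 0.0
```

```bash
python3 -c "
from h import *
d=grab('scene','q0');w=grab('wrist','q0w');print(ctrl.get_obs()['ee_pos'],ctrl.get_obs()['ft_force'])
for q in((513,-114,89),(518,36,89)): print(proj(d,q))
"
```

```text
[ 513.23718403 -115.25427349   95.09154686] [ 0.66633022 -0.54962278  0.06990694]
(np.float64(215.37743873606684), np.float64(186.3093560001527))
(np.float64(292.0098333708511), np.float64(188.12813872534954))
```

Call:
servo_tool:
  increments:
    - [0,0,-0.3,0,0,0,-1]
    - [0,0,-0.6,0,0,0,-1]
    - [0,0,-0.9,0,0,0,-1]
    - [0,0,-1.2,0,0,0,-1]
    - [0,0,-1.5,0,0,0,-1]
    - [0,0,-1.8,0,0,0,-1]
    - [0,0,-2.1,0,0,0,-1]
    - [0,0,-2.1,0,0,0,-1]
    - [0,0,-2.1,0,0,0,-1]
    - [0,0,-2.1,0,0,0,-1]
    - [0,0,-2.1,0,0,0,-1]
    - [0,0,-2.1,0,0,0,-1]
    - [0,0,-2.1,0,0,0,-1]
    - [0,0,-2.1,0,0,0,-1]
    - [0,0,-2.1,0,0,0,-1]
    - [0,0,-2.1,0,0,0,-1]

```text
t: 11.42
ee_pos: [513.6, -116.6, 73.9]
orientation: [2.22, 2.22, 0.001]
ft_force: [1.2, -5.3, 4.3]
width: 0.3
grasp_force: 2.9
```

```bash
python3 -c "
from h import *
z=[]
for i in range(10): d=grab('scene','q1');o=ctrl.get_obs();z.append(np.r_[o['ft_force'],o['ee_pos']])
print(np.mean(z,0).round(2))
s=grab('side','q1d');s0=load('side0');e=load('scene0');q0=load('q0')
c0=np.array([518,-39.3,75]);yd=np.array([.05,1,0])
for n,dd in(('scene',d),('side',s)):
  for th in(0,.18,.21,.24,.27,.3): print(n,th,[np.round(proj(dd,c0+sg*yd*125*np.cos(th)+sg*np.array([0,0,125*np.sin(th)])),1).tolist() for sg in(1,-1)])
f=lambda x,w,h:cv2.resize(x,(w,h),interpolation=cv2.INTER_CUBIC)
g=lambda i:f(i['image'][165:215,250:350,::-1],400,200)
k=lambda i:f(i['image'][165:215,160:260,::-1],400,200)
r=lambda i:f(i['image'][185:260,260:360,::-1],400,200)
cv2.imwrite('pics/hold2.png',np.vstack([np.hstack([g(e),g(d)]),np.hstack([k(q0),k(d)]),np.hstack([r(s0),r(s)])]))
"
```

```text
[ 5.1000e-01 -5.3200e+00  4.6300e+00  5.1361e+02 -1.1657e+02  7.3940e+01]
scene 0 [[317.5, 196.0], [191.1, 191.7]]
scene 0.18 [[317.0, 186.5], [193.7, 200.8]]
scene 0.21 [[316.7, 184.9], [194.4, 202.2]]
scene 0.24 [[316.4, 183.2], [195.0, 203.7]]
scene 0.27 [[315.9, 181.6], [195.7, 205.1]]
scene 0.3 [[315.5, 180.0], [196.5, 206.6]]
side 0 [[306.8, 241.1], [325.2, 162.9]]
side 0.18 [[307.6, 227.9], [324.4, 173.5]]
side 0.21 [[307.8, 225.5], [324.3, 175.4]]
side 0.24 [[308.0, 223.1], [324.1, 177.2]]
side 0.27 [[308.2, 220.6], [324.0, 179.0]]
side 0.3 [[308.4, 218.1], [323.8, 180.9]]
```

View pics/hold2.png

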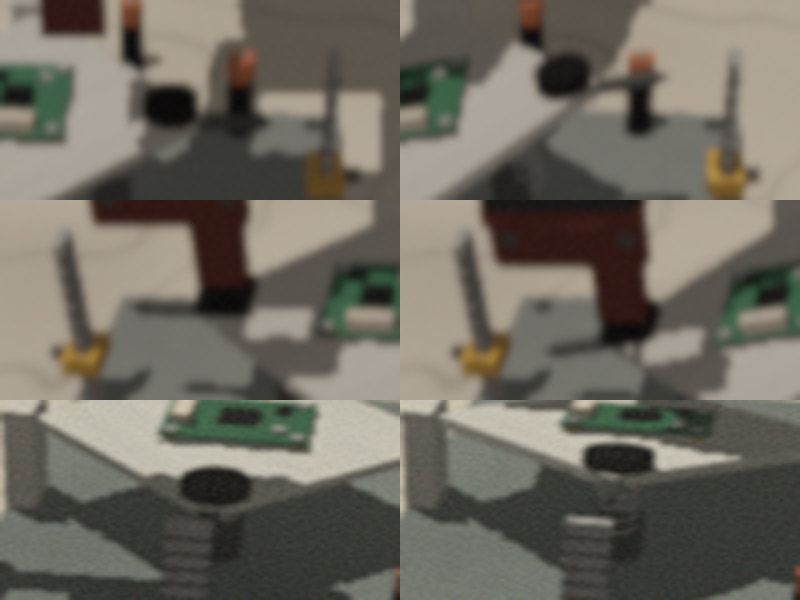

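The round tip has risen to (315,183.5) and the square tip has dropped 12 px. Both give a tilt of about 0.23, which is the target for the square clip (0.231). I'll hold a little longer, release and withdraw up clear.

Call:
servo_tool:
  increments:
    - [0,0,-0.03,0,0,0,-1]
    - [0,0,-0.03,0,0,0,-1]
    - [0,0,-0.03,0,0,0,-1]
    - [0,0,-0.03,0,0,0,-1]
    - [0,0,-0.03,0,0,0,-1]
    - [0,0,-0.03,0,0,0,-1]
    - [0,0,-0.03,0,0,0,-1]
    - [0,0,-0.03,0,0,0,-1]
    - [0,0,-0.03,0,0,0,-1]
    - [0,0,0.5,0,0,0,-1]
    - [0,0,1,0,0,0,-1]
    - [0,0,1.6,0,0,0,-1]
    - [0,0,4,0,0,0,-1]
    - [0,0,8,0,0,0,-1]
    - [0,0,12,0,0,0,-1]
    - [0,0,14,0,0,0,-1]
    - [0,0,14,0,0,0,-1]
    - [0,0,14,0,0,0,-1]
    - [0,0,14,0,0,0,-1]
    - [0,0,14,0,0,0,-1]

```text
t: 13.63
ee_pos: [511.7, -115.5, 212.1]
orientation: [-2.219, -2.219, 0.003]
ft_force: [0.1, 0.4, -0.7]
width: 0.4
grasp_force: 0.0
```

```bash
python3 -c "
from h import *
a=load('scene0')['image'];b=grab('scene','fin')['image']
# plate/clips/bystanders unchanged? brass centroids and difference below the gripper
h=cv2.cvtColor(b,cv2.COLOR_RGB2HSV);m=cv2.inRange(h,(12,110,50),(32,255,255));k,l,s,c=cv2.connectedComponentsWithStats(m)
print([(c[i].round(1).tolist()) for i in range(1,k) if s[i][4]>12 and 190<c[i][1]<230])
print(ctrl.get_obs()['ee_pos'],ctrl.get_obs()['t'],ctrl.get_obs()['ft_force']); print(ctrl.close_job())"
```

```text
[[180.7, 204.1], [330.8, 209.3], [3.3, 216.0]]
[ 511.81516519 -115.59304977  212.03730028] 13.6833 [0.14711546 0.5839636  0.42060541]
the job is handed in; nothing more can be done
None
```

I pressed the round pad and then the square pad, each held over 1 s with its pointer level with its clip by my measurements, let the plate spring back after each, left the clips unmoved, and handed the job in at 13.7 s with the arm clear; no verdict came back.

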